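# Punch the second gauge mark on a tensile specimen

## Task

A tensile specimen is clamped in the gauge-marking jig and its first mark is made: the locating pin stands in that hole. Take the automatic centre punch out of the tool block, put its nose down through the jig's open guide hole and press straight down on the specimen until the punch snaps, then ease off without bearing down hard, and stand the punch back in its own hole in the block, fully home. Punch nowhere else and leave the other things on the desk where they are.

Things in the scene. Friction and masses are not known exactly. Their poses are not given: they have to be found in the camera images.
- punch: automatic centre punch, loose, 0.15 kg, a round steel tool standing nose down in the middle hole of the tool block. Origin: centre of the barrel's flat lower end; z: along its axis, up. Barrel 96 mm long, 16 mm in diameter from 10 mm up (14 mm at its foot), knurled, the top 20 mm a cap; grip it near mid-barrel. A slim nose sticks out 44 mm below it and is pressed in against a spring.
- nose: the punch's nose, a steel rod 7 mm in diameter, its last 6 mm a cone. Origin: its point, 44 mm below the barrel when fully out; z up the axis. Pressed in, it resists with 2 N at first and 2 N more per mm, to about 13 N at some 6 mm, where the punch trips; there it suddenly gives up to 4 mm, stiffens again and is hard against its stop 10.9 mm in. More than 18 N on it spoils the mark.
- trip (a joint): the hammer inside the punch, in m: 0 when cocked, under 0.0015 while the spring is being wound up, jumps to about 0.004 at the snap (the force then drops sharply, by several N), and falls back to 0 by itself, cocked again, when the nose springs out.
- jig: fixed steel marking jig holding a flat specimen. Origin: centre of its underside; x along the specimen, z up. Base 156 x 64 x 20 mm; over its middle a template plate 96 x 60 x 10 mm, top 48 mm above the desk, with two guide holes 50 mm apart along x. A locating pin with a head 13 mm wide, 16 mm high stands in the hole at x = -25 mm; the one at +25 mm is open. Small screw heads near the corners.
- guide (a point): centre of the mouth of the open guide hole, on the template's upper face. Hole 8 mm in diameter with a 1.5 mm chamfer, straight down through the 10 mm template. The specimen lies below it: specimens differ in thickness, so its upper face is anywhere from 10.5 to 26.5 mm below this point, and that is not measured.
- block: fixed wooden tool block 60 x 150 x 50 mm with three upright holes 50 mm apart in a row along y: the scriber stands at y = +50 mm, the punch in the middle, the small screwdriver at y = -50 mm. Origin: centre of the underside; z up.
- slot (a point): centre of the mouth of the block's middle hole, the punch's own, on the block's top 50 mm above the desk. The hole is 10 mm in diameter and 47 mm deep; when the punch is home its barrel's lower end rests flat on the block around this hole.
- scriber: slim aluminium scriber, 120 mm long, 13 mm at its collar, standing in the block; its top is 130 mm above the desk. Origin: its point. To be left alone.
- driver: small screwdriver with a black handle 19 mm in diameter, standing in the block; its top is 114 mm above the desk. Origin: its lower end. To be left alone.
- caliper: digital caliper lying on the desk, 235 mm long (along its y), 13 mm high, origin on the desk under its beam. To be left alone.
- blank: loose flat specimen, dog-bone shape, 150 x 24 x 6 mm, lying on the desk, origin under its middle. To be left alone.
- mount_a: round black specimen mount, 30 mm in diameter, 18 mm high, origin under its middle. To be left alone.
- mount_b: another such mount. To be left alone.
- objective: microscope objective standing on the desk, 31 mm in diameter, 46 mm high, origin under its middle. To be left alone.
- slide_box: flat slide box, 82 x 100 x 35 mm, origin under its middle. To be left alone.
Things that resemble listed ones, but are neither listed nor needed, are in the scene too. Several things have the shape of the block; the one meant has the colours described above.

How it is judged:
By the outcome, as a careful person would: the job done as asked, in the order asked, and still so for the second after the job is handed in, with the robot touching nothing.
It also fails if it takes over 64 s, if anything falls off the work surface, if the arm or the gripper's body presses on something with over 40 N, if the wrist force passes 120 N, or if a joint passes its speed limit or range.

## Robot

A 7-joint arm with a two-finger parallel gripper is mounted at the origin on the work surface. World frame = base frame: x ahead of the robot, y to its left, z up, the work surface at z = 0. Lengths are in m, angles in rad, forces in N, time in s.
With the tool pointing down it reaches from about 0.4 to 0.9 m from the base axis. Payload 5.5 kg.
Tool frame: the origin (TCP) lies midway between the tips of the shut fingers; the grasp point (between the pads) lies 19 mm behind it (manip.grip_depth is the distance from the TCP to the grasp point, in m); z points along the fingers, x is the direction in which the jaws open and shut, and the axes are right-handed (so a half turn about z gives the same grasp; the last joint's range is limited). The gripper opens to 92 mm and grips with 3 to 60 N. Pads are 19 mm wide; open, the fingers measure 130 mm over their backs; the gripper's body (75 mm by 190 mm) begins 47 mm behind the grasp point.
Start: joints at [1.418, 0.501, -0.427, 1.55, 0.221, 1.138, -0.21], TCP at [0.263, -0.595, 0.227] pointing down, gripper open.
Joint ranges: [-2.88, 2.88], [-0.31, 2.03], [-1.54, 1.56], [0.2, 2.42], [-1.41, 4.55], [0.19, 2.02], [-2.57, 2.57]. Speed limits (rad/s): [2.57, 2.57, 3.14, 3.14, 3.14, 3.14, 3.14].

## Interface

Orientations are given as a unit quaternion [x, y, z, w].
In Python, from bench import manip, effector, viewer gives the robot as it stands. Calls block until the motion is done:
- manip.move_pose(position, orientation): joint-space move of the TCP to a pose.
- manip.servo_line(position, ori=None, vel=0.15): straight line of the TCP; ori=None keeps the orientation; vel is the mean speed in m/s.
- manip.movej(angles): joint-space move.
- effector.open_jaws() and effector.close(f_grip=None): open the fingers fully, or close them until they stop; f_grip is the grip in N (None keeps the last).
- manip.sleep(seconds).
- manip.solve_ik(position, orientation): joint angles nearest the present ones, or None.
- viewer.get_image(name): name is "side" or "top" or "wrist"; returns the picture (384x512x3 uint8, red, green, blue); there is no depth.
- viewer.get_calibration(name): a dict with "vfov" (degrees; the focal length in pixels is half the picture's height over the tangent of half this angle, whatever the lens; pixels are square), "cx", "cy" (the principal point, pixels), "eye" and "attitude" of the camera in the world. Camera axes: x right, y down, z forward; pixel columns grow to the right and rows downward; lengths in m; the calibration is good to about 2 mm. A picture is of the moment at which its call begins: read the wrist's pose just before it. get_calibration takes no time and is no camera call; for the wrist camera it gives the pose at the moment of the call.
A pose or a line that the arm cannot do raises manip.PlanningError and nothing moves.
- manip.hand_in(): hands the job in, once; it reports no verdict.
Readings, each from a call of its own:
- manip.current_clock(): time.
- manip.current_q(): joint angles.
- manip.current_joint_velocities(): joint speeds.
- manip.current_tau(): joint torques, N m.
- manip.current_tool_pos(): TCP position.
- manip.current_tcp_rot(): TCP orientation.
- manip.current_force(): force on the tool from outside, world axes, zero at the start.
- manip.current_wrist_torque(): the same for the moment, N m.
- manip.current_finger_gap(): finger opening in m.
Only numpy, scipy, OpenCV 4.12 (cv2) and the standard library are available. Lean on these libraries where they do the work, as an engineer would, in place of code of your own. Each camera call takes 0.05 s, during which the arm holds its last target. There are 200 camera calls.

## Working session

There is one attempt and no reset: what is moved stays moved. The work goes in short steps, each a Python script; the robot and the scene stay as the last script left them, time stands still between calls to the robot, and variables do not carry over. Pictures are saved under pics/ and viewed, about 8 in all and at most 12, crops included, and the job is handed in when it is done.

```bash
mkdir -p pics; ls
python3 - <<'E'
from bench import manip, effector, viewer
import cv2
for n in ["top","side","wrist"]:
    im=viewer.get_image(n); cv2.imwrite(f"pics/{n}0.png",im[:,:,::-1]); print(n,viewer.get_calibration(n))
print(manip.current_clock(),manip.current_tool_pos(),manip.current_tcp_rot(),manip.current_force(),manip.grip_depth)
a=cv2.imread("pics/top0.png");cv2.imwrite("pics/top0b.png",cv2.resize(a,(800,600),interpolation=cv2.INTER_CUBIC))
a=cv2.imread("pics/side0.png");cv2.imwrite("pics/side0b.png",cv2.resize(a,(800,600),interpolation=cv2.INTER_CUBIC))
E
```

```text
pics
top {'vfov': 57.551619209052184, 'cx': 254.510727910542, 'cy': 187.9136532505098, 'eye': array([0.44428644, 0.04629674, 1.04662517]), 'attitude': array([ 0.70929336, -0.70320534,  0.03711442, -0.03205767])}
side {'vfov': 48.48980916256643, 'cx': 258.75205047743424, 'cy': 183.2781513021571, 'eye': array([ 0.50757723, -0.78997235,  0.60007017]), 'attitude': array([ 0.87650291, -0.02259138,  0.00595185, -0.48082934])}
wrist {'vfov': 66.32495737100197, 'cx': 254.80232675090116, 'cy': 195.7484240368141, 'eye': array([ 0.32660855, -0.56717402,  0.38295687]), 'attitude': array([ 0.83084948, -0.5409315 , -0.07218289,  0.10895814])}
0.15 [ 0.26231268 -0.59413541  0.22591381] [ 8.37847514e-01 -5.45903795e-01 -6.29362105e-04 -4.39902599e-04] [ 1.10820807  0.24061845 -0.53359767] 0.0188
```

View pics/top0b.png

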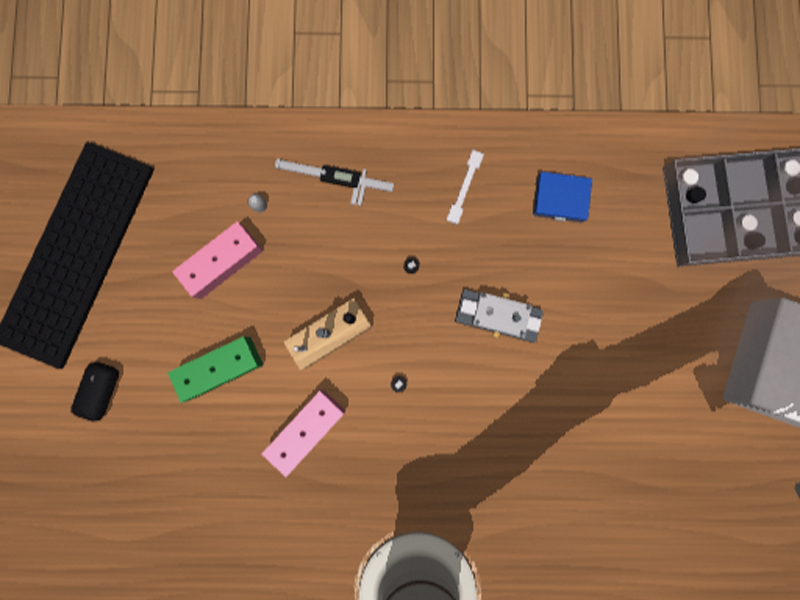

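View pics/side0b.png

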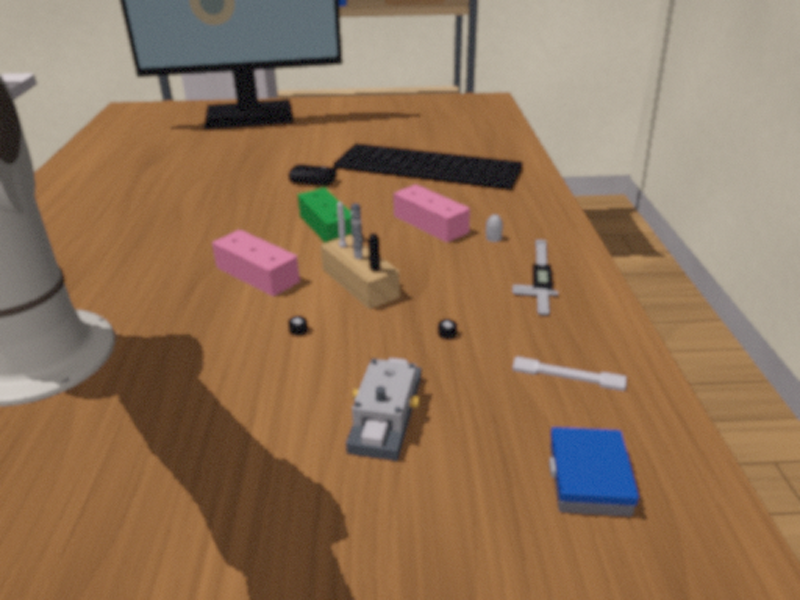

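The wooden-coloured block is at (328,332) in the top view, holding three tools. The two pink blocks (217,260; 304,433) and the green one (215,370) are lookalikes with empty holes. The jig is at (500,315). I'll confirm both in an enlarged crop.

```bash
cat > h.py <<'E'
import numpy as np, cv2
from scipy.spatial.transform import Rotation as R
from bench import manip, effector, viewer
def ray(cal,u,v,h=384):
    f=h/2/np.tan(np.radians(cal["vfov"])/2)
    d=np.array([(u-cal["cx"])/f,(v-cal["cy"])/f,1.])
    return np.array(cal["eye"]),R.from_quat(cal["attitude"]).apply(d)
def onz(cal,u,v,z):
    e,d=ray(cal,u,v); return e+d*(z-e[2])/d[2]
def proj(cal,p,h=384):
    f=h/2/np.tan(np.radians(cal["vfov"])/2)
    c=R.from_quat(cal["attitude"]).inv().apply(np.asarray(p)-cal["eye"])
    return np.array([cal["cx"]+f*c[0]/c[2],cal["cy"]+f*c[1]/c[2]])
def snap(name,fn):
    c=viewer.get_calibration(name); im=viewer.get_image(name); cv2.imwrite(fn,im[:,:,::-1]); return c,im
def down(yaw): # tool z down, tool x (jaw dir) at angle yaw in world
    return (R.from_euler('z',yaw)*R.from_euler('x',np.pi)).as_quat()
E
python3 - <<'E'
from h import *
a=cv2.imread("pics/top0.png"); b=cv2.imread("pics/side0.png")
c1=cv2.resize(a[180:240,175:245],(400,343),interpolation=3); c2=cv2.resize(a[178:224,285:355],(400,263),interpolation=3)
o=np.zeros((600,800,3),np.uint8);o[:343,:400]=c1;o[:263,400:]=c2
d=cv2.resize(b[225:295,215:280],(310,334),interpolation=3);o[264:598,410:720]=d
cv2.imwrite("pics/crop1.png",o)
c=viewer.get_calibration("top")
hsv=cv2.cvtColor(a,cv2.COLOR_BGR2HSV)
for nm,u,v,z in [("blockcorners",285,343,.05),("",359,293,.05),("",373,324,.05),("",302,368,.05),("jig hole L",490,311,.048),("pin",516,317,.06),("mountA",411,264,.018),("mountB",399,383,.018)]:
    print(nm,onz(c,u*.64,v*.64,z).round(4))
E
```

```text
blockcorners [0.4503 0.2433 0.05  ]
 [0.5427 0.1104 0.05  ]
 [0.4861 0.0841 0.05  ]
 [0.4056 0.2113 0.05  ]
jig hole L [ 0.5119 -0.13    0.048 ]
pin [ 0.5006 -0.1749  0.06  ]
mountA [0.6022 0.0145 0.018 ]
mountB [0.3781 0.0355 0.018 ]
```

View pics/crop1.png

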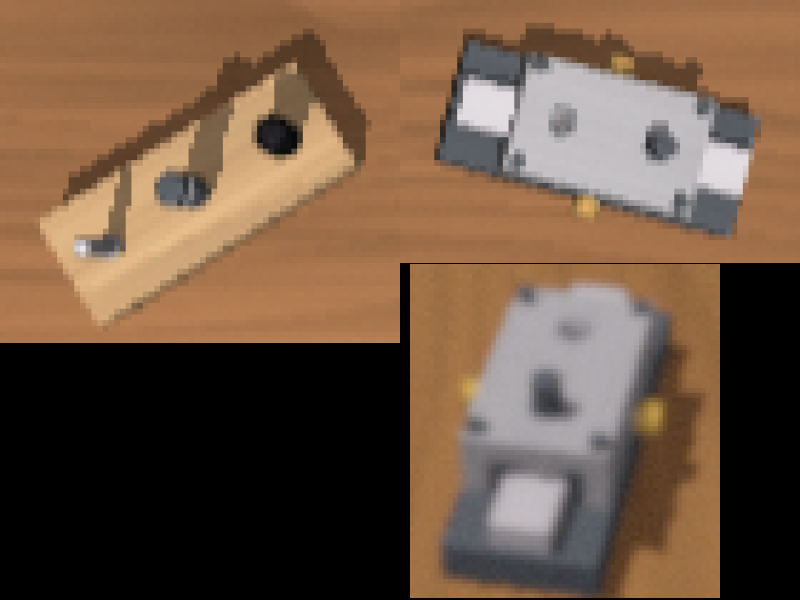

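The block is confirmed: natural wood, black driver at the right end, scriber at the left, steel punch in the middle. On the jig, the pin is at crop (658,142) and the open hole at (563,120), i.e. about (0.512, -0.130). Next I'll measure both from close up with the wrist camera.

Run:
```python
from h import *
q0=manip.current_q()
for y in (33,213,-147):
  for p in ([.472,.162,.27],[.472,.162,.08],[.512,-.13,.11]):
    print(y,p,np.round(manip.solve_ik(p,down(np.radians(y))),2) if manip.solve_ik(p,down(np.radians(y))) is not None else None)
yaw=np.radians(33)
try: 
  manip.move_pose([.512,-.13,.24],down(yaw)); 
except manip.PlanningError as e: print(e)
manip.sleep(.3)
c,im=snap("wrist","pics/w_jig.png");print(c, proj(c,[.512,-.13,.048]),proj(c,manip.current_tool_pos()))
manip.move_pose([.472,.162,.25],down(yaw));manip.sleep(.3)
c2,im2=snap("wrist","pics/w_blk.png");print(c2,proj(c2,[.472,.162,.146]))
print(manip.current_clock(),manip.current_tool_pos(),manip.current_q())
import pickle;pickle.dump((c,c2),open("cals.pkl","wb"))
o=np.hstack([cv2.imread("pics/w_jig.png"),cv2.imread("pics/w_blk.png")]);cv2.imwrite("pics/w1.png",cv2.resize(o,(800,300),interpolation=cv2.INTER_AREA))
```

```text
33 [0.472, 0.162, 0.27] [ 0.65  0.41 -1.29  1.86  0.43  1.2  -0.2 ]
33 [0.472, 0.162, 0.08] [ 0.51  0.77 -1.18  2.02  0.88  0.99 -0.55]
33 [0.512, -0.13, 0.11] [ 0.94  0.6  -0.95  1.94  0.61  0.92  0.25]
213 [0.472, 0.162, 0.27] [-1.47  0.42  1.38  1.91 -0.45  1.18 -2.49]
213 [0.472, 0.162, 0.08] [-0.92  0.49  0.66  2.07 -0.45  0.73 -2.54]
213 [0.512, -0.13, 0.11] [ 0.5   0.43 -0.37  1.95  0.21  0.79 -2.56]
-147 [0.472, 0.162, 0.27] [-1.47  0.42  1.38  1.91 -0.45  1.18 -2.49]
-147 [0.472, 0.162, 0.08] [-0.92  0.49  0.66  2.07 -0.45  0.73 -2.54]
-147 [0.512, -0.13, 0.11] [ 0.5   0.43 -0.37  1.95  0.21  0.79 -2.56]
{'vfov': 66.32495737100197, 'cx': 254.80232675090116, 'cy': 195.7484240368141, 'eye': array([ 0.47498447, -0.07313221,  0.39697683]), 'attitude': array([0.95075349, 0.28135987, 0.03660791, 0.1247569 ])} [255.06623097 175.52115439] [254.77660057 239.68148385]
{'vfov': 66.32495737100197, 'cx': 254.80232675090116, 'cy': 195.7484240368141, 'eye': array([0.43551097, 0.21843875, 0.40691659]), 'attitude': array([0.95087701, 0.28093938, 0.03646635, 0.12480461])} [254.98399689 193.19709541]
3.8917 [0.47227734 0.16124094 0.24991613] [ 0.55795002  0.36470025 -1.13706386  1.88119754  0.36616374  1.12858444
 -0.14080896]
```

View pics/w1.png

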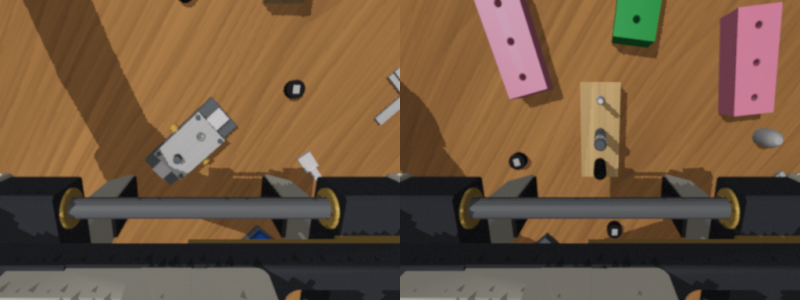

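Run:
```python
import cv2,numpy as np
a=cv2.imread("pics/w_jig.png")[120:240,180:310];b=cv2.imread("pics/w_blk.png")[95:235,215:305]
o=np.zeros((600,800,3),np.uint8)
o[:360,:390]=cv2.resize(a,None,fx=3,fy=3,interpolation=3);o[:560,400:760]=cv2.resize(b,None,fx=4,fy=4,interpolation=3)
cv2.imwrite("pics/crop2.png",o)
```

```text
(no output)
```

View pics/crop2.png

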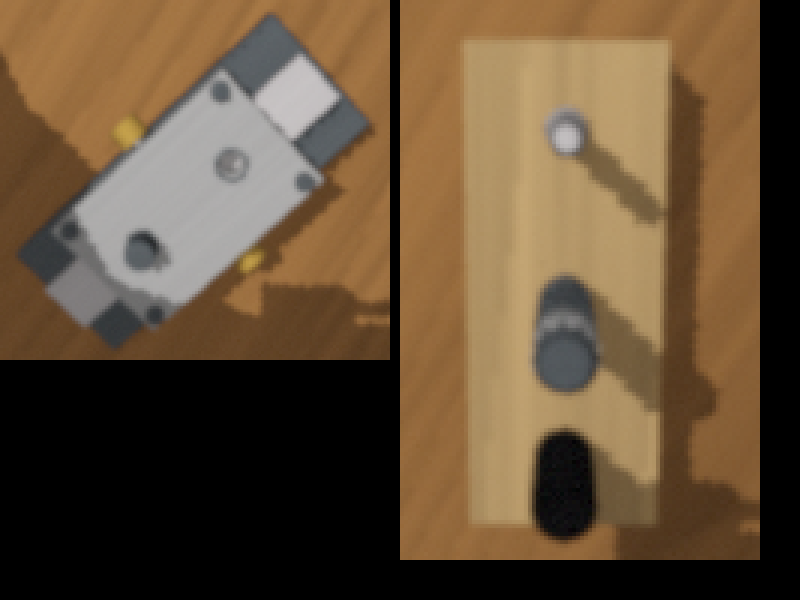

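The left crop shows the open guide hole at native (257.3,174.7) and the pin head at about (226.7,204). In the right crop, the punch cap's top is centred at native (256.5,184.8), with the scriber above and the driver below. The block's top-face corners are also visible.

Run:
```python
from h import *
import pickle
c,c2=pickle.load(open("cals.pkl","rb"))
J=lambda x,y:(x/3+180,y/3+120)
B=lambda x,y:((x-400)/4+215,y/4+95)
print("hole",onz(c,*J(232,164),.048).round(4))
s=np.array([onz(c,*J(*p),.049) for p in [(221,92),(305,182),(155,314),(70,231)]]);print("screw mean",s.mean(0).round(4))
ax=(s[0]+s[1]-s[2]-s[3]);ax/=np.linalg.norm(ax);print("jig x",np.degrees(np.arctan2(ax[1],ax[0])),(s.mean(0)+.025*ax).round(4))
print("cap",onz(c2,*B(566,359.5),.146).round(4))
k=np.array([onz(c2,*B(*p),.05) for p in [(462,40),(671,40),(660,523),(468,523)]]);print(k.round(4),"slot",k.mean(0).round(4))
r=(k[0]+k[1]-k[2]-k[3]);print("row",np.degrees(np.arctan2(r[1],r[0])),np.linalg.norm(k[0]-k[3]),np.linalg.norm(k[0]-k[1]))
print("scriber top",onz(c2,*B(566,137),.130).round(4))
```

```text
hole [ 0.5137 -0.1276  0.048 ]
screw mean [ 0.5078 -0.1522  0.049 ]
jig x 75.46498436151329 [ 0.5141 -0.128   0.049 ]
cap [0.4689 0.1693 0.146 ]
[[0.4041 0.2146 0.05  ]
 [0.455  0.2475 0.05  ]
 [0.5362 0.1223 0.05  ]
 [0.4841 0.0886 0.05  ]] slot [0.4698 0.1683 0.05  ]
row 122.69549103639754 0.14923969391485217 0.06068770577001507
scriber top [0.4424 0.2103 0.13  ]
```

Run:
```python
from h import *
o=down(np.radians(32.7)); x,y=.4694,.1688
manip.servo_line([x,y,.17],o,vel=.15)
manip.servo_line([x,y,.079],o,vel=.1)
f0=manip.current_force()
effector.close(f_grip=55); manip.sleep(.2)
print("gap",manip.current_finger_gap(),manip.current_tool_pos(),f0,manip.current_force())
manip.servo_line([x,y,.22],vel=.12); manip.sleep(.2)
print("gap",manip.current_finger_gap(),manip.current_force(),manip.current_wrist_torque())
h=np.array([.5139,-.1278])
manip.move_pose([*h,.20],o); manip.sleep(.3)
c,im=snap("wrist","pics/w_over.png"); p=manip.current_tool_pos()
print(p,manip.current_force(),manip.current_clock())
tip=p-[0,0,.073]
print("tip pred",proj(c,tip),"hole pred",proj(c,[*h,.048]))
import pickle;pickle.dump((c,p),open("over.pkl","wb"))
cv2.imwrite("pics/crop3.png",cv2.resize(im[130:280,160:350,::-1],(760,600),interpolation=3))
```

```text
gap 0.01504754084308086 [0.46940005 0.16879984 0.07898414] [ 0.13064428 -0.35596861 -0.27627924] [-0.38937486 -0.33234871  0.03366208]
gap 0.015256563304912488 [-0.67835118 -0.07540059 -1.06769278] [ 0.02404111 -0.1206758  -0.06115059]
[ 0.51409062 -0.12691225  0.20015079] [ 0.10148002 -0.30346222 -1.95304273] 10.0333
tip pred [254.44650844 204.05864416] hole pred [253.96355713 183.6569288 ]
```

View pics/crop3.png

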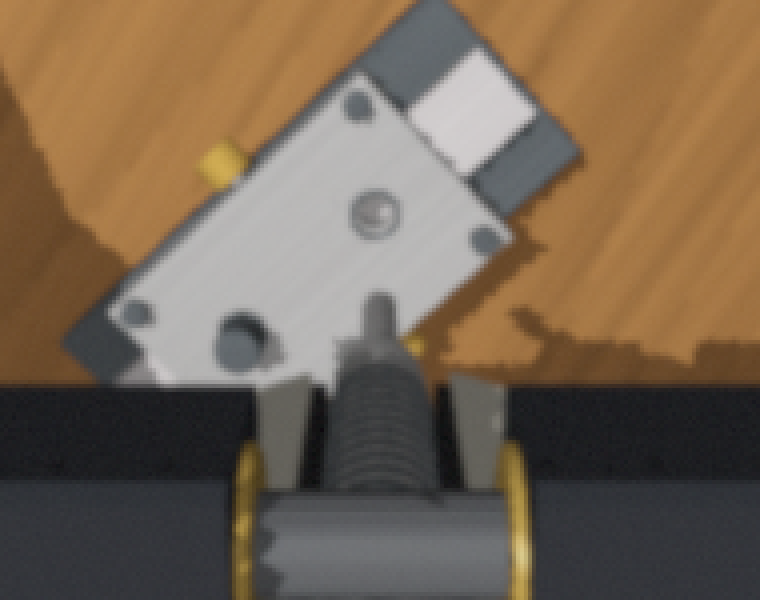

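Nose tip seen at native (255,203.3), hole at (253.8,183.5), both within 1 px of prediction. I'll go down to just above the mouth and compare there.

Run:
```python
from h import *
import pickle
c,p=pickle.load(open("over.pkl","rb"))
t=onz(c,255,203.3,p[2]-.073); hole=onz(c,253.75,183.5,.048); off=t-p
print("tip",t.round(4),"off",off[:2].round(4),"hole",hole.round(4))
h=hole[:2]*.5+np.array([.5139,-.1278])*.5
tgt=h-off[:2]; print("tgt",tgt)
manip.servo_line([*tgt,.128],vel=.1); manip.sleep(.5)
p=manip.current_tool_pos(); c,im=snap("wrist","pics/w_near.png")
print(p,manip.current_force(),manip.current_clock())
print("tip pred",proj(c,p+off*[1,1,0]-[0,0,.073]),"hole",proj(c,[*h,.048]))
pickle.dump((c,p),open("near.pkl","wb"))
cv2.imwrite("pics/crop4.png",cv2.resize(im[150:250,200:325,::-1],(750,600),interpolation=3))
```

```text
tip [ 0.5141 -0.1261  0.1272] off [0.     0.0008] hole [ 0.5136 -0.1278  0.048 ]
tgt [ 0.51372707 -0.12857731]
[ 0.51378909 -0.12865122  0.12814122] [ 0.3454328   0.16889902 -1.58744214] 11.45
tip pred [255.27411344 203.08170393] hole [255.25067151 200.56985657]
```

View pics/crop4.png

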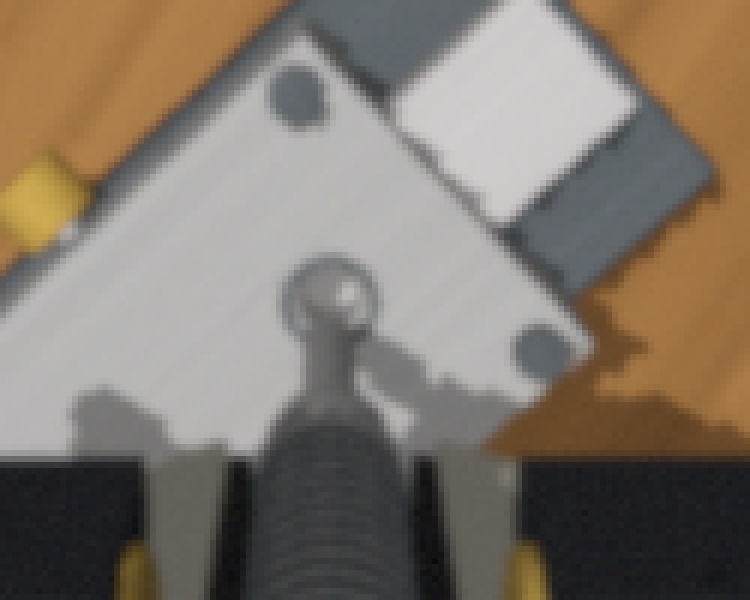

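Hole ring at native (255.2,200.3) with the nose in line at column 255, so it's aligned. Now the force-guarded press.

Run:
```python
from h import *
p=manip.current_tool_pos(); xy=[.51373,-.12858]
f0=np.mean([manip.current_force() for _ in range(5)],0)
def F():
    a=[]
    for _ in range(3): manip.sleep(.01); a.append(manip.current_force())
    return np.mean(a,0)-f0
z=.128; peak=0; snapd=False; ok=True; log=[]
while z>.0835:
    last=log[-1][1] if log else 0
    z-= .001 if last<2 else .0004
    manip.servo_line([*xy,z],vel=.02 if last<2 else .015)
    f=F(); log.append((z,f[2],f[0],f[1],manip.current_tool_pos()[2]))
    if z>.1115 and (f[2]>4 or np.hypot(f[0],f[1])>6): ok=False;print("early contact");break
    peak=max(peak,f[2])
    if peak>8 and f[2]<peak-2.5: snapd=True;break
    if f[2]>16.5 or np.hypot(f[0],f[1])>12: ok=False;print("limit");break
print("snap",snapd,"peak",peak)
for l in log: print(np.round(l[0]*1e3,1),np.round(l[1:4],1),np.round(l[4]*1e3,2))
if snapd:
    manip.servo_line([*xy,z+.012],vel=.03); print(F())
    manip.servo_line([*xy,.2],vel=.1)
else: manip.servo_line([*xy,z+.001],vel=.02)
print(manip.current_tool_pos(),manip.current_finger_gap(),F(),manip.current_clock())
```

```text
snap True peak 12.214460398524619
127.0 [ 0.3 -0.6 -0.2] 126.91
126.0 [ 0.  -0.3  0.3] 125.91
125.0 [ 0.1 -0.4  0.2] 124.96
124.0 [ 0.4 -0.1 -0.3] 123.96
123.0 [ 0.2 -0.7  0.1] 122.95
122.0 [ 0.  -0.3 -0.4] 121.93
121.0 [ 0.2 -0.5 -0.4] 120.94
120.0 [-0.3 -0.  -0.8] 119.95
119.0 [-0.1 -0.5 -0.5] 118.95
118.0 [ 0.5 -0.5 -0.1] 117.96
117.0 [ 0.3 -0.8  0.3] 116.94
116.0 [-0.  -0.4 -0.2] 115.99
115.0 [ 0.5 -0.7  0.6] 114.88
114.0 [ 0.3 -0.3  1.2] 113.87
113.0 [ 0.9 -0.7  2.4] 112.91
112.0 [ 1.  -1.3  2.4] 111.94
111.0 [ 0.7 -1.2  3.1] 110.86
110.0 [ 0.7 -1.4  3.2] 109.9
109.0 [ 2.4 -2.2  3. ] 109.05
108.6 [ 3.1 -2.6  3.1] 108.64
108.2 [ 3.7 -2.4  3.3] 108.18
107.8 [ 2.9 -2.8  4.1] 107.74
107.4 [ 2.9 -2.5  3.8] 107.38
107.0 [ 3.3 -2.2  4.4] 106.95
106.6 [ 3.9 -2.7  3.6] 106.61
106.2 [ 3. -2.  4.] 106.18
105.8 [ 4.1 -2.7  4.2] 105.79
105.4 [ 3.2 -2.7  4.2] 105.38
105.0 [ 3.7 -2.4  4.1] 105.0
104.6 [ 3.7 -2.4  4.1] 104.63
104.2 [ 4.  -2.6  4.5] 104.19
103.8 [ 3.1 -2.8  4.2] 103.75
103.4 [ 3.5 -2.7  3.6] 103.4
103.0 [ 3.3 -2.3  4.5] 103.05
102.6 [ 4.7 -2.9  5. ] 102.65
102.2 [ 5.1 -3.2  4.6] 102.32
101.8 [ 5.2 -2.6  4.3] 101.98
101.4 [ 5.9 -3.5  4.2] 101.64
101.0 [ 6.  -3.5  4.1] 101.3
100.6 [ 7.2 -3.6  4.8] 100.95
100.2 [ 7.1 -3.5  4.8] 100.6
99.8 [ 7.6 -3.8  4.2] 100.26
99.4 [ 8.3 -3.9  4.1] 99.92
99.0 [ 8.8 -3.7  4.4] 99.59
98.6 [ 9.5 -4.6  4.7] 99.22
98.2 [ 9.7 -4.7  4.9] 98.89
97.8 [10.6 -4.2  4.6] 98.55
97.4 [10.9 -4.8  4.6] 98.19
97.0 [11.6 -4.9  4.2] 97.89
96.6 [12.2 -5.1  4.4] 97.53
96.2 [ 6.4 -3.1  4.6] 96.59
[-2.72078261  3.94558422  1.86718881]
[ 0.5131732  -0.12873335  0.19936387] 0.015292549415865976 [-0.45834532 -0.32205258 -0.16079222] 27.1417
```

Clean snap: contact at TCP z≈0.1028, peak 12.2 N, dropping to 6.4 N after about 6 mm. Next is the return to the slot.

Run:
```python
from h import *
import pickle
o=down(np.radians(32.7)); x,y=.4694,.1688
manip.servo_line([.5137,-.1286,.225],vel=.1)
manip.move_pose([x,y,.225],o)
manip.servo_line([x,y,.132],o,vel=.1); manip.sleep(.5)
p=manip.current_tool_pos(); c,im=snap("wrist","pics/w_slot.png")
print(p,manip.current_force(),manip.current_clock())
print("tip pred",proj(c,p-[0,0,.073]),"slot",proj(c,[.4696,.1685,.05]))
pickle.dump((c,p),open("slot.pkl","wb"))
cv2.imwrite("pics/crop5.png",cv2.resize(im[120:245,190:325,::-1],(648,600),interpolation=3))
```

```text
[0.46945497 0.16873402 0.13208588] [-6.48355898e-02  1.27361479e-03 -1.40231134e+00] 30.325
tip pred [254.67332415 203.86351955] slot [254.67734594 201.11891602]
```

View pics/crop5.png

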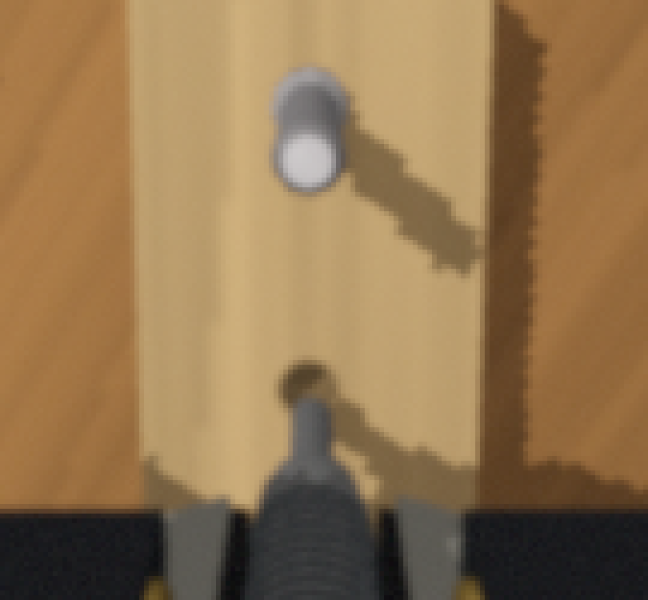

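Run:
```python
from h import *
import pickle
c,p=pickle.load(open("slot.pkl","rb"))
t=onz(c,190+314/4.8,120+397/4.8,p[2]-.073); s=onz(c,190+305/4.8,120+387/4.8,.05)
d=(s-t)[:2]; print("tip",t.round(4),"slot",s.round(4),"corr",d.round(4))
d=np.clip(d,-.002,.002)
xy=np.array([.4694,.1688])+d
f0=np.mean([manip.current_force() for _ in range(5)],0)
z=.132; log=[]
manip.servo_line([*xy,z],vel=.05)
while z>.0775:
    z-=.003 if z>.086 else .0005
    manip.servo_line([*xy,z],vel=.06 if z>.086 else .02)
    manip.sleep(.03); f=np.mean([manip.current_force() for _ in range(3)],0)-f0
    log.append((z*1e3,*f,manip.current_tool_pos()[2]*1e3))
    if f[2]>8 or np.hypot(f[0],f[1])>12: print("stop");break
for l in log: print(np.round(l,1))
print(manip.current_clock(),manip.current_tool_pos(),manip.current_finger_gap())
```

```text
tip [0.4694 0.1699 0.0591] slot [0.4686 0.1683 0.05  ] corr [-0.0009 -0.0015]
stop
[129.    0.   -0.6  -0.5 128.8]
[126.    0.2  -1.2   0.8 125.8]
[123.   -0.2  -0.2   0.3 122.9]
[120.    0.6   0.7  -0.3 119.9]
[117.   -0.4   1.1  -0.4 116.9]
[114.    0.4   0.4  -0.5 113.9]
[111.    0.9  -0.4   0.4 110.9]
[108.    0.7  -0.9   0.6 107.9]
[1.050e+02 5.000e-01 7.000e-01 1.000e-01 1.049e+02]
[102.    0.3   0.3  -0.5 101.9]
[99.   0.3  0.5 -0.8 98.9]
[96.   0.5  0.4 -1.3 95.9]
[93.   0.7  1.  -0.3 92.9]
[90.   1.1  0.5  0.4 89.9]
[87.   0.5  0.8 -0.7 86.9]
[84.  -0.   0.8 -0.7 83.9]
[83.5  0.6  0.9  0.3 83.5]
[83.   1.1  0.4 -0.8 83. ]
[82.5  0.7  0.7 -0.7 82.5]
[82.   0.7  1.  -0.3 82. ]
[81.5  0.6 -0.1 -0.6 81.5]
[81.  -0.1  0.1  0.2 81. ]
[80.5 -0.4  0.1  0.8 80.5]
[80.   0.3 -0.1  0.2 80. ]
[79.5  0.7 -0.3 -1.2 79.5]
[79.   0.8  0.   0.5 79. ]
[78.5 -1.6 -1.3  6.8 78.9]
[78.  -2.9 -0.8 11.7 78.8]
38.5583 [0.46864837 0.16737358 0.07879744] 0.015286534692313948
```

Seated at TCP z≈0.0788, the same height as at pick-up. Releasing, backing off and checking.

Run:
```python
from h import *
import pickle
p=manip.current_tool_pos()
manip.servo_line([p[0],p[1],.0789],vel=.02)
effector.open_jaws(); manip.sleep(.3)
manip.servo_line([p[0],p[1],.17],vel=.1)
manip.servo_line([.472,.162,.25],vel=.12); manip.sleep(.4)
c,im=snap("wrist","pics/w_end.png")
print(manip.current_clock(),manip.current_tool_pos(),manip.current_force())
print("cap pred",proj(c,[.4689,.1693,.146]),"foot pred",proj(c,[.4696,.1685,.05]))
ct,it=snap("top","pics/top_end.png")
a=cv2.resize(im[95:235,215:305,::-1],(386,600),interpolation=3);b=cv2.resize(it[170:240,175:355,::-1],(410,160),interpolation=3)
o=np.zeros((600,800,3),np.uint8);o[:,:386]=a;o[:160,390:]=b
d=cv2.absdiff(cv2.imread("pics/top_end.png"),cv2.imread("pics/top0.png"));o[170:478,390:]=cv2.resize(d,(410,308))*2
cv2.imwrite("pics/end.png",o)
```

```text
42.7083 [0.47188659 0.16207877 0.24982077] [0.31566717 0.36042596 0.09209784]
cap pred [256.37362857 186.21615069] foot pred [256.17113698 169.35581403]
```

View pics/end.png

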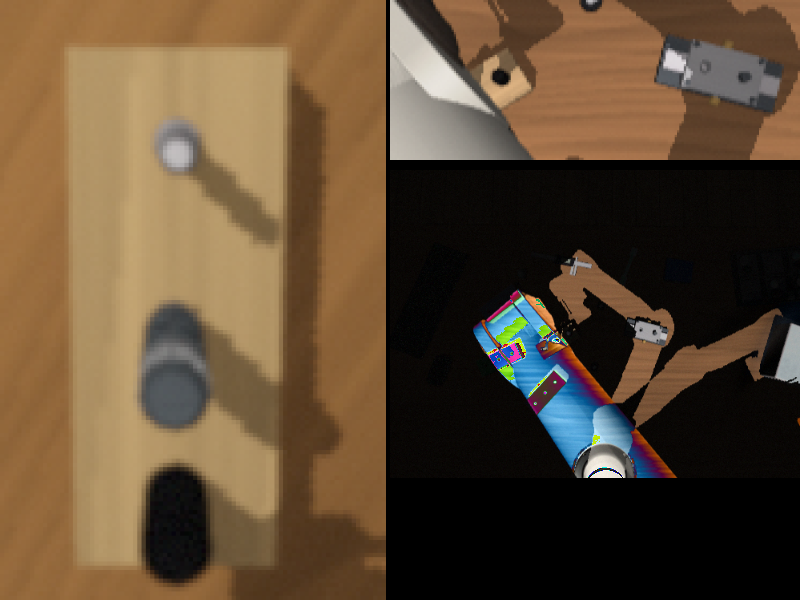

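The punch stands upright and home: its cap is at native (255.8,186.7) against a predicted (256.4,186.2) for the original pose. The scriber, driver and jig look unchanged, and the top-view difference shows only the arm and its shadows. Handing in.

Run:
```python
from bench import manip
manip.hand_in(); print(manip.current_clock())
```

```text
the job is handed in; nothing more can be done
the job is handed in; nothing more can be done
```

The job is done and handed in: the punch was snapped once in the jig's open guide hole and put back in the middle hole of the wooden block. My last clock reading, just before handing in, was about 43 s of the 64 s allowed.

- **Punching:** The nose met the specimen at TCP z≈0.103 m. The force peaked at 12.2 N and fell to 6.4 N at the snap, about 6 mm in. I then eased off straight up. The trip joint itself can't be read, so the snap is judged from that force drop alone. Side forces in the guide reached about 7 N, from a small misalignment.
- **Return:** The punch seated at TCP z 0.0788 m, against 0.0790 m at pick-up, with a brief press of about 12 N, just past my 8 N stop threshold, before I released it.
- **Last checks:** The wrist picture shows the punch upright, its cap within 1 px of where it started, with the scriber and driver still standing. In the top view the arm hid the pink block nearest the robot and part of the area around the block. Everything else there differed only by the arm and its shadows.

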